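Fetch the jar from behind the tumblers

TASK

Get the flip-top jar out from behind the two crystal tumblers: first stand both tumblers upright on the black mat, leaving the jar where it is, then lift the jar out and set it down in the middle of the round ochre coaster, and only then put each tumbler back upright in the very ring on the tray from which it came. Set the three down gently, do not knock them against each other or tip them over, and leave the decanter, the jigger and the bitters bottle alone.

Things in the scene. Friction and masses are not known exactly. Their poses are not given: they have to be found in the camera images.
- jar: squat closed flip-top jar of greenish glass, about 0.3 kg: upright cylinder 64 mm in diameter to 60 mm up, rust-coloured seal, 62 mm lid, 84 mm high with its wire. Steel clip on its -x side (14 mm wide, 45 to 75 mm up) and hinge on its +x side (18 mm wide, 59 to 77 mm up) stand 7 mm out: grip it across its y axis, 50 mm up. In the ring by the back rail. Origin: centre of underside, z up
- tumbler_low: low crystal tumbler, open upright straight cylinder 66 mm in diameter, 85 mm high, wall 4 mm, about 0.26 kg, best gripped across its outside 25 to 30 mm below the rim; stands in one of the two front rings of the tray (left or right varies). Origin: centre of its underside, z up
- tumbler_tall: tall crystal tumbler, open upright straight cylinder 58 mm in diameter, 120 mm high, wall 4 mm, about 0.26 kg, best gripped across its outside 25 to 30 mm below the rim; stands in the other front ring of the tray. Origin: centre of its underside, z up
- tray: fixed wooden tray 150 (its x) by 270 mm (its y), top face 10 mm up; back rail on its +x edge 6 mm thick, 18 mm above that face. Three flat dark inlaid rings 78 mm in diameter, centres in its frame (22, 0) mm (jar), (-10, 73.5) and (-10, -73.5) mm (tumblers; all start within 5 mm of these). Turned up to 0.25 rad. Origin: centre of underside
- mat: fixed flat black rubber bar mat, 220 mm (its x) by 140 mm (its y), 4 mm thick: room for both tumblers side by side along its x; to the left or the right of the tray, on the opposite side from the coaster. Origin: centre of its underside
- coaster: fixed round hard silicone coaster in ochre, 100 mm in diameter, 6 mm thick; on the opposite side of the tray from the mat. Origin: centre of its underside
- decanter: bystander: crystal decanter 96 mm wide lying in a wooden cradle (one piece, 110 mm by 232 mm, 112 mm high) beyond the tray. Origin: centre of the cradle's underside
- jigger: bystander: steel double-cone measure 44 mm wide, 72 mm high, beyond the tray. Origin: centre of its underside
- bitters: bystander: small amber bottle 48 mm in diameter, 130 mm high, beyond the tray. Origin: centre of its underside
Things that resemble listed ones, but are neither listed nor needed, are in the scene too. Leave any green or pink look-alike of the tumbler_low alone.

How it is judged:
By the outcome, as a careful person would: the job done as asked, in the order asked, and still so for the second after the job is handed in, with the robot touching nothing.
It also fails if it takes over 128 s, if anything falls off the work surface, if the arm or the gripper's body presses on something with over 40 N, if the wrist force passes 120 N, or if a joint passes its speed limit or range.

ROBOT

A 6-joint arm with a two-finger parallel gripper is mounted at the origin on the work surface. World frame = base frame: x ahead of the robot, y to its left, z up, the work surface at z = 0. Lengths are in mm, angles in rad, forces in N, time in s.
With the tool pointing down it reaches from about 325 to 900 mm from the base axis. Payload 3.5 kg.
Tool frame: the origin (TCP) lies midway between the tips of the shut fingers; the grasp point (between the pads) lies 19 mm behind it; z points along the fingers, y is the line along which they close (so a half turn about z gives the same grasp; the last joint's range is limited). The gripper opens to 85 mm and grips with 20 to 120 N. Pads are 22 mm wide; open, the fingers measure 114 mm over their backs; the gripper's body (76 mm by 85 mm) begins 54 mm behind the grasp point. The pads swing forward as they close: fully open they stand 13 mm farther back than shut.
Start: joints at [-1.311, 0.276, -0.026, 1.268, 0, 1.467], TCP at [221.796, -584.319, 231.313] pointing down, gripper open.
Joint ranges: [-3.12, 3.12], [-0.85, 1.88], [-1.08, 1.24], [-1.95, 2.15], [-1.57, 1.53], [-3.14, 3.14]. Speed limits (rad/s): [2.57, 2.57, 3.14, 3.14, 3.14, 3.14].

INTERFACE

Orientations are given as a rotation vector (axis times angle).
In Python, from rig import read_state, capture, finish_job, cut_out, place_of gives the robot as it stands.
- The arm moves only by the shell command python3 -m crank 'ROWS' [FORCE]. ROWS is JSON, a list of rows, each a list of 7 numbers: the shift along the tool's x, y, z in cm, then the turn, a rotation vector about the tool's x, y, z in rad, then the finger opening in cm, from 0 to 8.54. A call has 1 to 8 rows; each row shifts and turns the commanded pose from where the row before left it, along the tool's axes as they then stand; what a row does not reach is not made up. A row lasts 1/8 s, in which the tool goes at most 62.5 mm and 10.7 degrees, less where a joint would pass 70% of its speed; a pose out of reach is approached as far as the arm can. A call is refused whole if a number of a shift passes 6.25 or a number of a turn 0.188, either way. A call with a gripper value outside its range is refused whole. The fingers move at their own pace and stop on an object; FORCE is the grip in N (left out, the last holds). Time passes only in rows, so rows that do not move let the fingers close. It gives the time, the measured TCP pose, the force, the opening and the grip force at its end, in the units of the state.
- read_state(): the state, without advancing time (a new reading comes with each control period).
- capture(name): name is "scene" or "top" or "wrist"; returns a dict with "frame" (400x640x3 uint8, red, green, blue), "range_z" (400x640 float32, mm along the optical axis (not along the pixel's ray), 0 where there is no reading), "intrinsics" (3x3 intrinsics, pixels), "R" (3x3) and "t" (3): a world point X has camera coordinates R X + t; the wrist camera has in their place "hand_eye" (4x4, takes a point from camera to tool coordinates, whose origin is the TCP and whose axes are the flange's). Camera axes: x right, y down, z forward; pixel columns grow to the right and rows downward; lengths in mm; the calibration is good to about 2 mm. The wrist camera is an equidistant fisheye: a pixel r from the principal point sees the ray r / f radians off the axis. A picture is of the moment at which its call begins: read the wrist's pose just before it.
- finish_job(): hands the job in; it is judged then, once.
Trained networks look in a picture, given as the dict that the camera call returned (one of the last four; its "shot" number tells which), for a name from the list of things; names that differ only in an ending like _2 or _b are one class to them, and where a whole thing is asked for, a point or a joint stands for the part that bears it (a point fixed in the world has none). Each returns a list of dicts, best first, with "p" (0 to 1); they miss things now and then, are a little off and sometimes report something else, mostly with a low value. They report only what shows in the picture. A call takes as long as a camera call. They do not tell look-alikes from the thing itself.
- cut_out(thing, picture): "mask" (400x640 bool, what is visible of it) and "extent" ([centre column, centre row, width, height] in pixels, round what is visible of it).
- place_of(thing, picture): "location" ([column, row] in pixels: a listed point, or the origin of a listed thing).
The state is a dict: "time_s": time; "joint_positions": joint angles; "dq": joint speeds; "joint_torque": joint torques, N m; "tcp_pos": TCP position; "tool_rot": TCP orientation; "force": force on the tool from outside, world axes, zero at the start; "wrist_torque": the same for the moment, N m; "grip_width": finger opening in mm; "gripper_force": force on a finger pad.
Only numpy, scipy, OpenCV 4.12 (cv2) and the standard library are available. Lean on these libraries where they do the work, as an engineer would, in place of code of your own. Each camera call takes 0.05 s, during which the arm holds its last target. There are 200 camera calls.

## Working session

There is one attempt and no reset: what is moved stays moved. The work goes in short steps, Python scripts to look and compute and a shell command to move; the robot and the scene stay as the last step left them, time stands still between calls to the robot, and variables do not carry over. Pictures are saved under pics/ and viewed, at most 14 in all, crops included, and the job is handed in when it is done.

```bash
mkdir -p pics; ls; cat > h.py <<'E'
import numpy as np, cv2
from rig import *
def save(n,im): cv2.imwrite('pics/'+n,im[:,:,::-1])
def cloud(p):
    K=p['intrinsics'];z=p['range_z'];v,u=np.mgrid[:400,:640]
    C=np.stack([(u-K[0,2])/K[0,0]*z,(v-K[1,2])/K[1,1]*z,z],-1)
    return (C-p['t'])@p['R']   # R^T (C-t)
def ray(p,uv):
    K=p['intrinsics'];d=p['R'].T@np.array([(uv[0]-K[0,2])/K[0,0],(uv[1]-K[1,2])/K[1,1],1.])
    return -p['R'].T@p['t'],d
def atz(p,uv,z):
    o,d=ray(p,uv);return o+d*(z-o[2])/d[2]
E
python3 - <<'E'
from h import *
s=read_state();print(s)
for n in('top','scene'):
    p=capture(n);save(n+'.png',p['frame']);print(n,(-p['R'].T@p['t']).round(), p['R'].round(2).tolist())
    X=cloud(p)
    for t in['jar','tumbler_low','tumbler_tall','tray','mat','coaster','decanter','jigger','bitters']:
        for c in cut_out(t,p)[:4]:
            m=c['mask']&(p['range_z']>0);q=X[m]
            print(t,'cut %.2f'%c['p'],np.round(c['extent']),m.sum(),(np.median(q,0).round(),np.percentile(q,[2,98],axis=0).round().tolist()) if m.sum() else '')
        for c in place_of(t,p)[:4]:
            print('   place %.2f'%c['p'],np.round(c['location'],1),atz(p,c['location'],10 if t in('jar','tumbler_low','tumbler_tall') else 0).round(1))
E
```

```text
pics
{'time_s': 0.0, 'joint_positions': array([-1.31142256e+00,  2.77159894e-01, -2.78720917e-02,  1.26797693e+00,
       -2.22922234e-05,  1.46739134e+00]), 'dq': array([ 5.23318331e-04, -6.07641684e-04,  9.45047041e-04, -2.66238971e-05,
        1.02120295e-03,  1.31647003e-03]), 'joint_torque': array([-1.13454505e-03, -4.45510840e+01,  2.95203084e+01,  1.65478431e-02,
       -1.61484227e-04, -2.87062321e-06]), 'tcp_pos': array([ 221.58070697, -583.58636638,  230.14711976]), 'tool_rot': array([-3.08788371e+00, -5.66334202e-01,  3.05457940e-04]), 'force': array([-0.21678049,  0.29723717,  0.4889585 ]), 'wrist_torque': array([-0.02481717,  0.00621706,  0.01314182]), 'gripper_force': 0.0, 'grip_width': 85.432523453918}
top [380. -16. 839.] [[0.01, -1.0, -0.01], [-0.98, -0.01, -0.19], [0.19, 0.01, -0.98]]
jar cut 0.70 [325. 196.  30.  41.] 974 (array([529., -11.,  89.]), [[497.0, -39.0, 19.0], [569.0, 17.0, 95.0]])
   place 0.93 [326.8 200.4] [533.8 -14.5  10. ]
tumbler_low cut 0.79 [366. 210.  42.  38.] 1062 (array([511., -89.,  36.]), [[475.0, -115.0, 20.0], [536.0, -55.0, 96.0]])
tum
[... 3158 characters left out ...]
1 (array([ 539., -296.,    6.]), [[494.0, -345.0, 2.0], [583.0, -253.0, 8.0]])
   place 0.76 [248.6 160.3] [ 528.  -314.2    0. ]
   place 0.89 [272.1 288.5] [771.8 123.6   0. ]
jigger cut 0.67 [218. 217.  19.  40.] 465 (array([755., -79.,  50.]), [[735.0, -102.0, 3.0], [768.0, -70.0, 73.0]])
jigger cut 0.53 [307. 172.  26.  44.] 808 (array([532., -81.,  77.]), [[479.0, -117.0, 15.0], [543.0, -54.0, 95.0]])
jigger cut 0.15 [352. 190.  28.  59.] 1522 (array([515.,  75.,  85.]), [[473.0, 36.0, 13.0], [527.0, 90.0, 130.0]])
bitters cut 0.93 [198. 184.  26.  63.] 1038 (array([ 753., -181.,   62.]), [[726.0, -205.0, 0.0], [770.0, -171.0, 130.0]])
   place 0.71 [198.1 210.5] [ 753.  -186.9    0. ]
```

View pics/top.png

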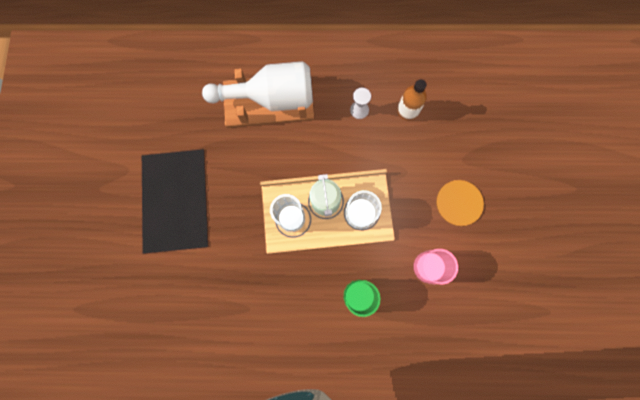

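View pics/scene.png

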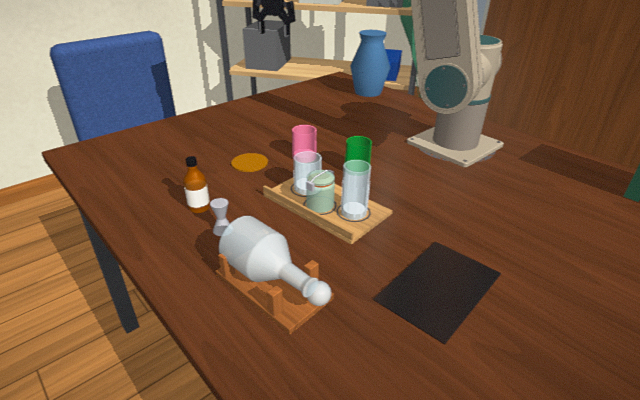

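The top view shows the clear low tumbler at (362,210), the tall one at (288,213) and the jar at (325,196). The mat is at (175,202) and the coaster at (460,202). These could be taken for tumbler_low: green (362,298), pink (436,267) and clear (362,210). I choose the clear one, standing in the tray ring.

```bash
cat >> h.py <<'E'
from scipy.optimize import least_squares
def fitcirc(P,r,c0):
    # robust fixed-radius circle on xy of wall points
    f=lambda c:np.hypot(P[:,0]-c[0],P[:,1]-c[1])-r
    s=least_squares(f,c0,loss='soft_l1',f_scale=1.5);return s.x,np.median(np.abs(s.fun))
E
python3 - <<'E'
from h import *
T=capture('top');S=capture('scene');CT,CS=cloud(T),cloud(S)
big=cv2.resize(T['frame'][160:260,240:410],None,fx=4.5,fy=4.5,interpolation=cv2.INTER_CUBIC);save('crop.png',big)
for n,C in(('top',CT),('scene',CS)):
    for nm,c,r,zt,zl in(('tall',(500,62),29,130,100),('low',(511,-85),33,95,65),('jar',(533,-11),32,70,25),('jarlid',(533,-11),31,94,74)):
        P=C.reshape(-1,3);k=(np.hypot(P[:,0]-c[0],P[:,1]-c[1])<r+14)&(P[:,2]>zl)&(P[:,2]<zt+6);P=P[k]
        # outer wall and rim
        x,e=fitcirc(P,r-1.,np.array(c,float)); x2=cv2.minEnclosingCircle(P[P[:,2]>zt-6][:,:2].astype(np.float32)) if (P[:,2]>zt-6).sum()>5 else None
        print(n,nm,len(P),x.round(1),'res %.1f'%e,'top z',np.percentile(P[:,2],[90,98]).round(1),'enc',x2)
    Q=C.reshape(-1,3)
    for nm,pic_c,lo,hi in(('mat',(536,320),2,8),('coaster',(535,-299),3,9),('tray',(515,-16),6,14)):
        pic=T if n=='top' else S
        cc=[q for q in cut_out(nm,pic)][:1]
        if not cc: continue
        m=cv2.erode(cc[0]['mask'].astype(np.uint8),np.ones((1,1)))>0
        P=C[m];P=P[(P[:,2]>lo-2)&(P[:,2]<hi+2)]
        for it in range(2):
            r=cv2.minAreaRect(P[:,:2].astype(np.float32)); 
        print(n,nm,'z',np.median(P[:,2]).round(1),'rect',np.round(r[0],1),np.round(r[1],1),round(r[2],2),'circ',cv2.minEnclosingCircle(P[:,:2].astype(np.float32)))
E
```

```text
top tall 355 [494.5  60.1] res 1.5 top z [130.7 131.5] enc ((495.3842468261719, 61.023292541503906), 28.73314094543457)
top low 380 [505.6 -85.7] res 1.5 top z [95.7 96.7] enc ((506.9796447753906, -86.35677337646484), 33.081581115722656)
top jar 111 [532.7 -11.5] res 0.3 top z [72.5 74.2] enc ((522.9944458007812, -10.932992935180664), 29.99567413330078)
top jarlid 845 [534.9 -11.2] res 7.6 top z [93.  94.5] enc ((534.3619384765625, -14.85700798034668), 38.3426399230957)
top mat z 3.4 rect [535.4 319.5] [222.9 145.7] 5.41 circ ((536.5607299804688, 318.60858154296875), 128.49806213378906)
top coaster z 6.0 rect [ 532.6 -299.7] [97.7 98.4] 53.36 circ ((533.3079833984375, -300.427001953125), 50.2463264465332)
top tray z 9.2 rect [509.1 -14.7] [145.  270.2] 6.31 circ ((511.1883239746094, -14.623122215270996), 150.93397521972656)
scene tall 608 [498.6  61.3] res 1.1 top z [129.  130.4] enc ((497.90631103515625, 60.96559143066406), 29.858699798583984)
scene low 548 [509.9 -85.8] res 1.2 top z [94.2 95.5] enc ((509.0247802734375, -85.25440216064453), 34.926002502441406)
scene jar 530 [536.  -11.6] res 0.7 top z [71.7 74.8] enc ((542.8480224609375, -3.216912031173706), 32.61977767944336)
scene jarlid 463 [536.4 -13.8] res 6.1 top z [92.4 94. ] enc ((533.6660766601562, -19.18535804748535), 36.4024772644043)
scene mat z 3.6 rect [538.6 319.2] [220.8 140.1] 6.26 circ ((538.9132080078125, 320.275146484375), 127.4576416015625)
scene coaster z 5.8 rect [ 536.7 -299.6] [ 98.  100.1] 5.14 circ ((538.3109741210938, -300.4239807128906), 52.395103454589844)
scene tray z 9.2 rect [513.7 -13.3] [153.7 269.8] 6.17 circ ((515.35400390625, -12.288748741149902), 152.7877655029297)
```

View pics/crop.png

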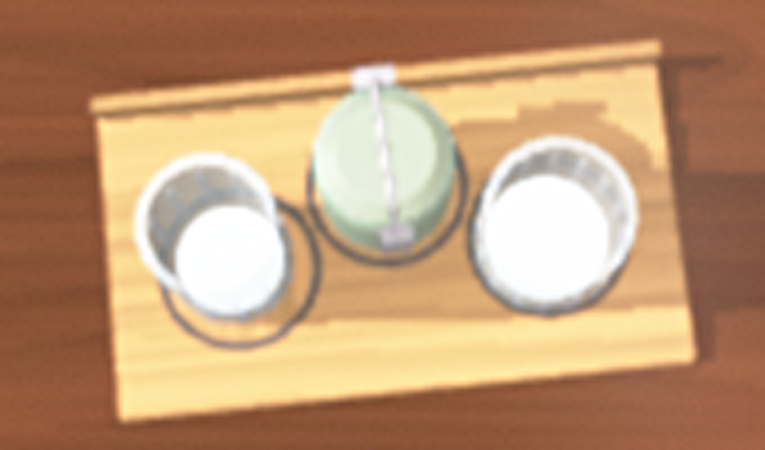

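The crop shows the two clear tumblers in the front rings at (210,235) and (555,225). The jar is at (390,170) with its wire along the tray's x axis. I'll add a planner that suggests shifts, then move over the tray.

```bash
cat >> h.py <<'E'
from scipy.spatial.transform import Rotation as Ro
def pose():
    s=read_state();return np.array(s['tcp_pos']),Ro.from_rotvec(s['tool_rot']).as_matrix(),s
def plan(x,y,z,yaw=None,n=None):
    "print per-row shift (cm) with equal world steps and the turn; yaw = world angle of tool y"
    p,R,s=pose();d=np.array([x,y,z])-p;cur=np.arctan2(R[1,1],R[0,1])
    dy=0 if yaw is None else (yaw-cur+np.pi)%(2*np.pi)-np.pi
    print('at',p.round(1),'yaw %.3f'%cur,'tilt',R[:2,2].round(4),'d',d.round(1),'tool d cm',(R.T@d/10).round(2),'dyaw %.3f'%dy)
    if n:
        for i in range(n):
            a=dy/n*i;c=np.array([[np.cos(a),-np.sin(a),0],[np.sin(a),np.cos(a),0],[0,0,1]])
            print((( c@R).T@d/10/n).round(2).tolist(),'turn z %.3f'%(-dy/n))
E
python3 -c "
from h import *
p=capture('wrist');print(p['hand_eye'].round(3),p['intrinsics'])
plan(490,-20,330,0.1,14)"
```

```text
[[ 0.00000e+00 -9.50000e-01 -3.13000e-01  7.87830e+01]
 [ 1.00000e+00 -0.00000e+00  1.00000e-03  2.64000e-01]
 [-1.00000e-03 -3.13000e-01  9.50000e-01 -1.43758e+02]
 [ 0.00000e+00  0.00000e+00  0.00000e+00  1.00000e+00]] [[309.70691629   0.         314.20495436]
 [  0.         309.70691629 200.81801135]
 [  0.           0.           1.        ]]
at [ 221.8 -584.3  231.3] yaw -1.208 tilt [-0.  0.] d [268.2 564.3  98.7] tool d cm [ 45.1  -43.24  -9.87] dyaw 1.308
[3.22, -3.09, -0.7] turn z -0.093
[3.5, -2.77, -0.7] turn z -0.093
[3.74, -2.44, -0.7] turn z -0.093
[3.95, -2.08, -0.7] turn z -0.093
[4.13, -1.7, -0.7] turn z -0.093
[4.27, -1.31, -0.7] turn z -0.093
[4.37, -0.9, -0.7] turn z -0.093
[4.44, -0.49, -0.7] turn z -0.093
[4.46, -0.08, -0.7] turn z -0.093
[4.45, 0.34, -0.7] turn z -0.093
[4.4, 0.75, -0.7] turn z -0.093
[4.31, 1.16, -0.71] turn z -0.093
[4.18, 1.56, -0.71] turn z -0.093
[4.02, 1.94, -0.71] turn z -0.093
```

```bash
python3 -m crank '[[3.2,-3.1,-0.7,0,0,-0.093,8.5],[3.5,-2.8,-0.7,0,0,-0.093,8.5],[3.7,-2.4,-0.7,0,0,-0.093,8.5],[3.9,-2.1,-0.7,0,0,-0.093,8.5],[4.1,-1.7,-0.7,0,0,-0.093,8.5],[4.3,-1.3,-0.7,0,0,-0.093,8.5],[4.4,-0.9,-0.7,0,0,-0.093,8.5],[4.4,-0.5,-0.7,0,0,-0.093,8.5]]'
python3 -m crank '[[4.5,-0.1,-0.7,0,0,-0.093,8.5],[4.4,0.3,-0.7,0,0,-0.093,8.5],[4.4,0.8,-0.7,0,0,-0.093,8.5],[4.3,1.2,-0.7,0,0,-0.093,8.5],[4.2,1.6,-0.7,0,0,-0.093,8.5],[4.0,1.9,-0.7,0,0,-0.1,8.5],[0,0,0,0,0,0,8.5],[0,0,0,0,0,0,8.5]]'
cat >> h.py <<'E'
def wcloud(p,R,t):
    K=p['intrinsics'];f=K[0,0];v,u=np.mgrid[:400,:640];dx=u-K[0,2];dy=v-K[1,2];r=np.hypot(dx,dy)+1e-9;th=r/f;z=p['range_z']
    k=np.tan(th)/r*z;C=np.stack([dx*k,dy*k,z],-1);H=p['hand_eye'];X=C@H[:3,:3].T+H[:3,3];X=X@R.T+t;X[z<=0]=np.nan;return X
def wpix(p,R,t,X):
    H=p['hand_eye'];K=p['intrinsics'];c=((np.asarray(X)-t)@R-H[:3,3])@H[:3,:3];r=np.hypot(c[...,0],c[...,1]);th=np.arctan2(r,c[...,2])
    return np.stack([K[0,2]+K[0,0]*th*c[...,0]/r,K[1,2]+K[0,0]*th*c[...,1]/r],-1)
E
python3 - <<'E'
from h import *
t,R,s=pose();p=capture('wrist');save('w1.png',p['frame'])
C=wcloud(p,R,t);P=C[np.isfinite(C[...,0])]
plan(0,0,0)
for nm,c,r,zt,zl in(('tall',(496.5,60.8),29,130,90),('low',(508,-86),33,95,60),('jar',(534.5,-11.5),32,70,20)):
    k=(np.hypot(P[:,0]-c[0],P[:,1]-c[1])<r+14)&(P[:,2]>zl)&(P[:,2]<zt+6);Q=P[k]
    rim=Q[Q[:,2]>zt-5][:,:2].astype(np.float32)
    print(nm,len(Q),fitcirc(Q,r-1,np.array(c)),np.percentile(Q[:,2],[50,98]),cv2.minEnclosingCircle(rim) if len(rim) else'')
for n in('tumbler_low','tumbler_tall','jar'):
    print(n,[(round(c['p'],2),np.round(c['location'])) for c in place_of(n,p)[:3]])
c=cut_out('tray',p)
if c:
    Q=C[c[0]['mask']];Q=Q[(Q[:,2]>5)&(Q[:,2]<14)];print('tray',c[0]['p'],cv2.minAreaRect(Q[:,:2].astype(np.float32)),np.median(Q[:,2]))
E
```

```text
time_s: 3.35
tcp_pos: [375.0, -261.1, 287.8]
tool_rot: [2.67, 1.655, 0.0]
force: [-0.9, -0.2, -0.3]
grip_width: 85.1
gripper_force: 0.0
time_s: 4.35
tcp_pos: [490.5, -21.4, 329.2]
tool_rot: [-2.107, -2.331, 0.001]
force: [0.5, -0.1, 0.3]
grip_width: 84.9
gripper_force: 0.0
at [490.3 -21.8 329.1] yaw 0.100 tilt [-0.0006 -0.0003] d [-490.3   21.8 -329.1] tool d cm [  7.07 -48.55  32.94] dyaw 0.000
tall 869 (array([492.74232828,  59.97000842]), np.float64(2.163555194434853)) [130.34263822 132.37004866] ((493.5945739746094, 60.40937423706055), 29.130111694335938)
low 1194 (array([504.4093547 , -85.14288969]), np.float64(1.3647784308200812)) [87.12681285 97.46321618] ((504.750244140625, -86.7764892578125), 33.36162567138672)
jar 285 (array([531.22286746, -11.42806481]), np.float64(0.5835429853692489)) [59.26543424 75.0841129 ] ((528.4146728515625, -4.47635555267334), 37.41437911987305)
tumbler_low [(0.86, array([247., 265.])), (0.81, array([321., 195.])), (0.81, array([216., 182.]))]
tumbler_tall [(0.86, array([324., 102.]))]
jar [(0.96, array([341., 153.]))]
tray 0.66 ((506.5391845703125, -15.2364501953125), (146.09912109375, 270.27154541015625), 6.41466760635376) 10.643449300749865
```

View pics/w1.png

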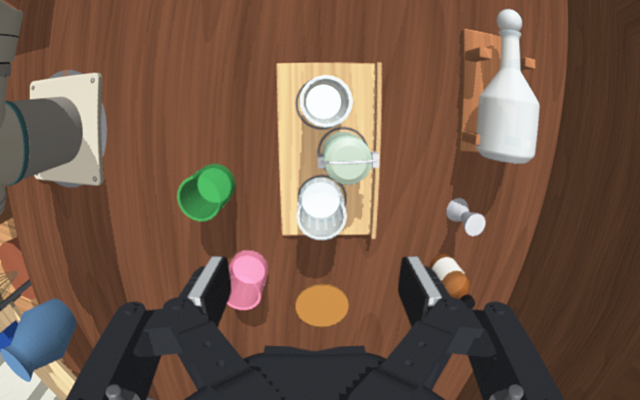

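The wrist view shows the tall tumbler at (325,102), the low one at (321,205) and the jar at (345,157) with its wire along the closing line. I'll descend over the tall tumbler.

```bash
python3 -m crank '[[4.1,0.7,3,0,0,0,8.5],[4.1,0.6,4,0,0,0,8.5],[0,0,4,0,0,0,8.5],[0,0,0,0,0,0,8.5],[0,0,0,0,0,0,8.5]]'
python3 - <<'E'
from h import *
t,R,s=pose();p=capture('wrist')
C=wcloud(p,R,t);P=C[np.isfinite(C[...,0])];plan(495.5,60.6,82)
for nm,c,r,zt,zl in(('tall',(495,60.8),29,130,90),('jar',(534.5,-11.5),32,70,20)):
    k=(np.hypot(P[:,0]-c[0],P[:,1]-c[1])<r+10)&(P[:,2]>zl)&(P[:,2]<zt+6);Q=P[k]
    rim=Q[Q[:,2]>zt-5][:,:2].astype(np.float32)
    print(nm,len(Q),fitcirc(Q,r-1,np.array(c)),np.percentile(Q[:,2],[50,98]),cv2.minEnclosingCircle(rim) if len(rim) else'')
E
```

```text
time_s: 5.22
tcp_pos: [496.3, 61.0, 220.7]
tool_rot: [2.107, 2.328, 0.002]
force: [0.6, -0.7, 0.6]
grip_width: 85.2
gripper_force: 0.0
at [497.   60.9 221.4] yaw 0.100 tilt [ 0.0035 -0.    ] d [  -1.5   -0.3 -139.4] tool d cm [-1.000e-02 -2.000e-01  1.394e+01] dyaw 0.000
tall 2637 (array([493.36118054,  62.57354555]), np.float64(1.42479991140776)) [122.92694019 132.15293719] ((493.6799011230469, 60.67043685913086), 29.209138870239258)
jar 595 (array([531.11783983, -11.38929073]), np.float64(0.6203532835815189)) [67.31097688 75.77493949] ((530.6842041015625, -3.9584407806396484), 38.697452545166016)
```

```bash
python3 -m crank '[[0,-0.1,3.5,0,0,0,8.5],[0,-0.1,3.5,0,0,0,8.5],[0,0,3.0,0,0,0,8.5],[0,0,2.4,0,0,0,8.5],[0,0,1.5,0,0,0,8.5],[0,0,0,0,0,0,8.5]]'
python3 -m crank '[[0,0,0,0,0,0,7.0],[0,0,0,0,0,0,6.4],[0,0,0,0,0,0,6.1],[0,0,0,0,0,0,5.9],[0,0,0,0,0,0,5.7],[0,0,0,0,0,0,5.3],[0,0,0,0,0,0,5.0],[0,0,0,0,0,0,5.0]]' 30
```

```text
time_s: 6.02
tcp_pos: [493.8, 61.1, 80.6]
tool_rot: [-2.107, -2.33, 0.0]
force: [1.3, -0.2, 0.7]
grip_width: 84.7
gripper_force: 0.0
time_s: 7.02
tcp_pos: [494.5, 61.4, 81.1]
tool_rot: [2.105, 2.33, 0.002]
force: [1.0, -0.1, 5.4]
grip_width: 58.0
gripper_force: 31.9
```

```bash
python3 -m crank '[[0,0,-0.5,0,0,0,5],[0,0,-1.5,0,0,0,5],[0,0,-3,0,0,0,5],[0,0,-2,0,0,0,5],[0,0,-1,0,0,0,5],[0,0,0,0,0,0,5]]' 40
python3 -m crank '[[2,1,0,0,0,0,5],[3,1.5,0,0,0,0,5],[4,2,0,0,0,0,5],[4,2,0,0,0,0,5],[4,2,0,0,0,0,5],[4,2,0,0,0,0,5],[2.8,1.4,0,0,0,0,5],[1.5,0.6,0,0,0,0,5]]'
python3 -m crank '[[0,0,1,0,0,0,5],[0,0,2,0,0,0,5],[0,0,2,0,0,0,5],[0,0,1.5,0,0,0,5],[0,0,1,0,0,0,5],[0,0,0,0,0,0,5]]'
python3 -c "
from h import *
plan(593.7,325.2,75);t,R,s=pose();p=capture('wrist');save('w2.png',p['frame'])
C=wcloud(p,R,t);
for c in cut_out('mat',p)[:1]:
    Q=C[c['mask']];Q=Q[np.isfinite(Q[:,0])&(np.abs(Q[:,2]-4)<6)];print(cv2.minAreaRect(Q[:,:2].astype(np.float32)),np.median(Q[:,2]))"
```

```text
time_s: 7.78
tcp_pos: [493.6, 61.4, 160.8]
tool_rot: [2.106, 2.33, 0.001]
force: [0.6, 0.8, -3.2]
grip_width: 57.7
gripper_force: 43.9
time_s: 8.78
tcp_pos: [591.7, 326.7, 158.4]
tool_rot: [-2.104, -2.331, 0.004]
force: [0.6, -1.0, -2.3]
grip_width: 57.5
gripper_force: 43.9
time_s: 9.52
tcp_pos: [591.6, 325.2, 84.1]
tool_rot: [-2.106, -2.33, 0.003]
force: [-0.3, -0.2, -2.7]
grip_width: 57.6
gripper_force: 43.8
at [591.6 325.2  84.1] yaw 0.101 tilt [-0.0019 -0.0009] d [ 2.1  0.  -9.1] tool d cm [-0.02  0.21  0.91] dyaw 0.000
((532.060546875, 318.82855224609375), (224.69729614257812, 141.96485900878906), 6.652207851409912) 5.2604143364295055
```

View pics/w2.png

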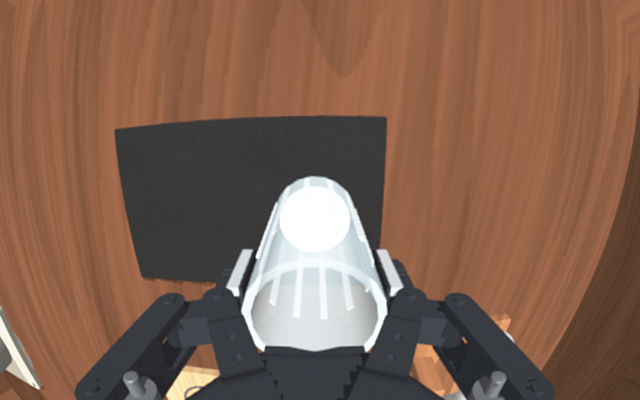

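The tumbler hangs over the mat, with its base at (315,220), well inside the mat edges. I'll lower it slowly.

```bash
python3 -m crank '[[0,0,0.3,0,0,0,5],[0,0,0.2,0,0,0,5],[0,0,0.1,0,0,0,5],[0,0,0,0,0,0,5]]'
python3 -m crank '[[0,0,0.1,0,0,0,5],[0,0,0.1,0,0,0,5],[0,0,0,0,0,0,5]]'
```

```text
time_s: 10.12
tcp_pos: [592.2, 325.7, 79.2]
tool_rot: [-2.106, -2.331, 0.0]
force: [1.0, 0.4, -2.1]
grip_width: 57.8
gripper_force: 43.9
time_s: 10.5
tcp_pos: [592.2, 325.7, 77.2]
tool_rot: [-2.106, -2.331, 0.0]
force: [0.1, 0.3, -3.1]
grip_width: 58.0
gripper_force: 43.9
```

```bash
python3 -m crank '[[0,0,0.1,0,0,0,5],[0,0,0,0,0,0,5]]';python3 -m crank '[[0,0,0.1,0,0,0,5],[0,0,0,0,0,0,5]]';
```

```text
time_s: 10.75
tcp_pos: [592.2, 325.7, 76.2]
tool_rot: [-2.106, -2.331, 0.0]
force: [-0.4, -0.4, -3.0]
grip_width: 57.5
gripper_force: 43.9
time_s: 11.0
tcp_pos: [592.3, 325.7, 75.3]
tool_rot: [2.106, 2.331, 0.0]
force: [-0.2, -0.6, -3.3]
grip_width: 57.9
gripper_force: 43.9
```

```bash
python3 -m crank '[[0,0,0.1,0,0,0,5],[0,0,0,0,0,0,5]]';python3 -m crank '[[0,0,0.1,0,0,0,5],[0,0,0,0,0,0,5]]';
```

```text
time_s: 11.25
tcp_pos: [592.4, 325.8, 75.2]
tool_rot: [2.106, 2.331, 0.001]
force: [-1.6, -1.5, 4.1]
grip_width: 57.8
gripper_force: 44.3
time_s: 11.5
tcp_pos: [592.5, 325.8, 75.2]
tool_rot: [2.106, 2.331, 0.001]
force: [-3.1, -1.4, 8.8]
grip_width: 57.9
gripper_force: 44.8
```

```bash
python3 -m crank '[[0,0,-0.1,0,0,0,5.7],[0,0,0,0,0,0,6.2],[0,0,0,0,0,0,7],[0,0,0,0,0,0,8.5],[0,0,0,0,0,0,8.5],[0,0,0,0,0,0,8.5],[0,0,-1,0,0,0,8.5]]'
python3 -m crank '[[0,0,-3,0,0,0,8.5],[0,0,-5,0,0,0,8.5],[0,0,-5,0,0,0,8.5],[0,0,-3,0,0,0,8.5]]'
python3 -m crank '[[-3,-0.9,0,0,0,0,8.5],[-5,-1.6,0,0,0,0,8.5],[-6,-1.9,0,0,0,0,8.5],[-6,-1.9,0,0,0,0,8.5],[-6,-1.9,0,0,0,0,8.5],[-6,-1.9,0,0,0,0,8.5],[-5,-1.6,0,0,0,0,8.5],[-3.1,-1.0,0,0,0,0,8.5]]'
python3 -m crank '[[0,0,0,0,0,0,8.5],[0,0,0,0,0,0,8.5]]'
python3 - <<'E'
from h import *
t,R,s=pose();p=capture('wrist');save('w3.png',p['frame'])
C=wcloud(p,R,t);P=C[np.isfinite(C[...,0])];plan(506.5,-86,42)
for nm,c,r,zt,zl in(('low',(507,-86),33,95,60),('jar',(534.5,-11.5),32,70,20)):
    k=(np.hypot(P[:,0]-c[0],P[:,1]-c[1])<r+10)&(P[:,2]>zl)&(P[:,2]<zt+6);Q=P[k]
    rim=Q[Q[:,2]>zt-5][:,:2].astype(np.float32)
    print(nm,len(Q),fitcirc(Q,r-1,np.array(c)),np.percentile(Q[:,2],[50,98]),cv2.minEnclosingCircle(rim) if len(rim) else'')
E
```

```text
time_s: 12.38
tcp_pos: [591.4, 325.3, 83.6]
tool_rot: [-2.106, -2.33, 0.003]
force: [-0.2, 0.0, 0.4]
grip_width: 84.7
gripper_force: 0.0
time_s: 12.88
tcp_pos: [593.6, 326.3, 248.9]
tool_rot: [2.105, 2.329, 0.008]
force: [0.4, 0.2, 0.0]
grip_width: 84.9
gripper_force: 0.0
time_s: 13.88
tcp_pos: [506.2, -86.6, 245.4]
tool_rot: [2.108, 2.327, 0.001]
force: [0.7, -0.7, -0.2]
grip_width: 84.9
gripper_force: 0.0
time_s: 14.12
tcp_pos: [506.9, -84.0, 244.9]
tool_rot: [2.106, 2.33, 0.001]
force: [-1.0, -0.3, -0.1]
grip_width: 84.8
gripper_force: 0.0
at [507.  -83.6 244.7] yaw 0.102 tilt [0.0006 0.0003] d [  -0.5   -2.4 -202.7] tool d cm [-0.23 -0.08 20.27] dyaw 0.000
low 1754 (array([504.62177372, -85.00537049]), np.float64(1.5114458089802127)) [91.03327808 97.25476439] ((504.79791259765625, -86.92611694335938), 33.18745422363281)
jar 52 (array([530.84095787, -11.79732099]), np.float64(0.3526166739016485)) [71.20187562 73.71010763] ((516.5374145507812, -7.264394760131836), 27.483911514282227)
```

View pics/w3.png

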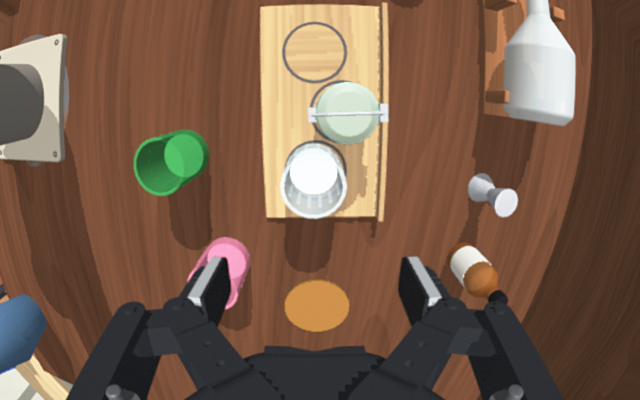

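The wrist view shows the empty ring at (315,52), the low tumbler at (313,180) and the jar at (347,112), undisturbed. I'll descend on the low tumbler.

```bash
python3 -m crank '[[-0.1,-0.1,4,0,0,0,8.5],[-0.1,-0.1,5,0,0,0,8.5],[0,0,4,0,0,0,8.5],[0,0,3,0,0,0,8.5],[0,0,2.5,0,0,0,8.5],[0,0,1.7,0,0,0,8.5],[0,0,0,0,0,0,8.5],[0,0,0,0,0,0,8.5]]'
python3 -m crank '[[0,0,0,0,0,0,7.6],[0,0,0,0,0,0,7.1],[0,0,0,0,0,0,6.8],[0,0,0,0,0,0,6.6],[0,0,0,0,0,0,6.2],[0,0,0,0,0,0,5.8],[0,0,0,0,0,0,5.8]]' 30
```

```text
time_s: 15.18
tcp_pos: [506.0, -86.5, 43.2]
tool_rot: [2.105, 2.33, 0.001]
force: [-1.0, 1.4, -0.1]
grip_width: 85.0
gripper_force: 0.0
time_s: 16.05
tcp_pos: [505.8, -86.7, 42.8]
tool_rot: [2.106, 2.33, 0.001]
force: [2.2, -0.3, 3.4]
grip_width: 63.8
gripper_force: 34.4
```

```bash
python3 -m crank '[[0,0,0,0,0,0,5.8],[0,0,0,0,0,0,5.8]]' 40
python3 - <<'E'
from h import *
t,R,s=pose();print(s['grip_width'],s['force'],s['wrist_torque']);p=capture('wrist');save('w4.png',p['frame'])
E
```

```text
time_s: 16.3
tcp_pos: [505.8, -86.7, 42.8]
tool_rot: [2.105, 2.33, 0.001]
force: [2.3, -0.1, 5.5]
grip_width: 63.9
gripper_force: 43.3
63.93808353015136 [ 2.26679317 -0.14431802  5.47425319] [ 0.10622482 -0.37287665 -0.04900114]
```

View pics/w4.png

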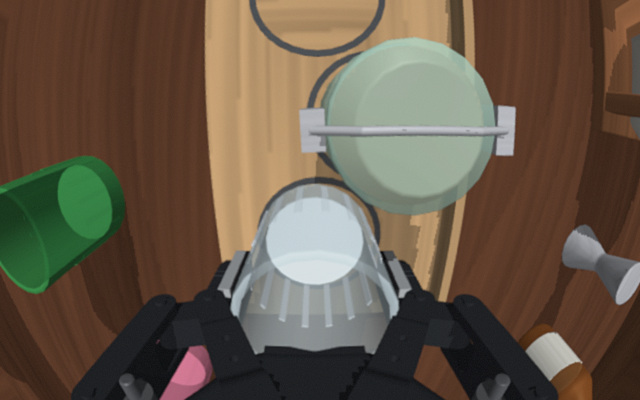

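It is held squarely. I'll lift it above the jar, carry it to the mat and lower it.

```bash
python3 -m crank '[[0,0,-0.5,0,0,0,5.5],[0,0,-1.5,0,0,0,5.5],[0,0,-3,0,0,0,5.5],[0,0,-3,0,0,0,5.5],[0,0,-2.5,0,0,0,5.5],[0,0,-1,0,0,0,5.5],[0,0,0,0,0,0,5.5]]' 
python3 -m crank '[[3,0.1,0,0,0,0,5.5],[5,0.2,0,0,0,0,5.5],[6,0.2,0,0,0,0,5.5],[6,0.2,0,0,0,0,5.5],[6,0.2,0,0,0,0,5.5],[6,0.2,0,0,0,0,5.5],[5,0.2,0,0,0,0,5.5],[3.1,0.1,0,0,0,0,5.5]]'
python3 -m crank '[[0,0,1,0,0,0,5.5],[0,0,2.5,0,0,0,5.5],[0,0,3,0,0,0,5.5],[0,0,2.4,0,0,0,5.5],[0,0,1.3,0,0,0,5.5],[0,0,0.7,0,0,0,5.5],[0,0,0,0,0,0,5.5],[0,0,0,0,0,0,5.5]]'
python3 -c "
from h import *
plan(479.5,314,37)"
```

```text
time_s: 17.23
tcp_pos: [504.8, -86.6, 157.6]
tool_rot: [2.106, 2.33, 0.0]
force: [-0.5, -0.4, -3.6]
grip_width: 63.6
gripper_force: 45.4
time_s: 18.23
tcp_pos: [476.7, 315.6, 155.3]
tool_rot: [-2.103, -2.332, 0.005]
force: [0.6, -0.5, -3.2]
grip_width: 64.0
gripper_force: 45.4
time_s: 19.23
tcp_pos: [479.3, 314.2, 49.3]
tool_rot: [2.106, 2.33, 0.003]
force: [0.3, 0.1, -3.9]
grip_width: 63.7
gripper_force: 45.4
at [479.3 314.2  49.3] yaw 0.101 tilt [0.0017 0.0008] d [  0.2  -0.2 -12.3] tool d cm [-0.02  0.01  1.23] dyaw 0.000
```

```bash
python3 -m crank '[[0,0,0.4,0,0,0,5.5],[0,0,0.4,0,0,0,5.5],[0,0,0.2,0,0,0,5.5],[0,0,0.1,0,0,0,5.5],[0,0,0,0,0,0,5.5]]'
for i in 1; do python3 -m crank '[[0,0,0.1,0,0,0,5.5],[0,0,0,0,0,0,5.5]]'; done; python3 -m crank '[[0,0,0.1,0,0,0,5.5],[0,0,0,0,0,0,5.5]]'
```

```text
time_s: 19.85
tcp_pos: [478.3, 313.8, 37.2]
tool_rot: [-2.106, -2.331, 0.0]
force: [-0.4, -0.3, -3.1]
grip_width: 63.8
gripper_force: 45.4
time_s: 20.1
tcp_pos: [478.6, 313.9, 36.8]
tool_rot: [2.106, 2.331, 0.001]
force: [-1.1, 0.4, 0.9]
grip_width: 64.3
gripper_force: 45.7
time_s: 20.35
tcp_pos: [478.6, 314.0, 36.9]
tool_rot: [2.106, 2.331, 0.001]
force: [-4.1, -1.5, 9.0]
grip_width: 64.0
gripper_force: 46.6
```

```bash
python3 -m crank '[[0,0,-0.1,0,0,0,6.4],[0,0,0,0,0,0,6.8],[0,0,0,0,0,0,7.5],[0,0,0,0,0,0,8.5],[0,0,0,0,0,0,8.5],[0,0,0,0,0,0,8.5],[0,0,-1,0,0,0,8.5]]'
python3 -m crank '[[0,0,-3,0,0,0,8.5],[0,0,-5,0,0,0,8.5],[0,0,-5,0,0,0,8.5],[0,0,-5,0,0,0,8.5],[0,0,-2,0,0,0,8.5],[0,0,0,0,0,0,8.5],[0,0,0,0,0,0,8.5]]'
python3 -c "
from h import *
plan(530,-11.5,230,1.675,10)"
```

```text
time_s: 21.22
tcp_pos: [477.6, 313.4, 45.8]
tool_rot: [-2.106, -2.33, 0.003]
force: [0.1, -0.6, 0.3]
grip_width: 85.3
gripper_force: 0.0
time_s: 22.1
tcp_pos: [477.7, 313.5, 245.3]
tool_rot: [-2.106, -2.33, 0.003]
force: [0.5, -0.6, -0.0]
grip_width: 84.9
gripper_force: 0.0
at [477.7 313.5 245.3] yaw 0.101 tilt [-0.0015 -0.0008] d [  52.3 -325.   -15.3] tool d cm [-32.86   1.93   1.55] dyaw 1.574
[-3.29, 0.19, 0.15] turn z -0.157
[-3.28, -0.32, 0.16] turn z -0.157
[-3.18, -0.83, 0.16] turn z -0.157
[-3.01, -1.32, 0.16] turn z -0.157
[-2.77, -1.78, 0.16] turn z -0.157
[-2.46, -2.19, 0.16] turn z -0.157
[-2.08, -2.55, 0.16] turn z -0.157
[-1.66, -2.84, 0.16] turn z -0.157
[-1.19, -3.07, 0.16] turn z -0.157
[-0.69, -3.22, 0.16] turn z -0.157
```

```bash
python3 -m crank '[[-3.3,0.2,0.15,0,0,-0.157,8.5],[-3.3,-0.3,0.15,0,0,-0.157,8.5],[-3.2,-0.8,0.15,0,0,-0.157,8.5],[-3.0,-1.3,0.15,0,0,-0.157,8.5],[-2.8,-1.8,0.15,0,0,-0.157,8.5],[-2.5,-2.2,0.15,0,0,-0.157,8.5],[-2.1,-2.5,0.15,0,0,-0.157,8.5],[-1.7,-2.8,0.15,0,0,-0.157,8.5]]'
python3 -m crank '[[-1.2,-3.1,0.15,0,0,-0.157,8.5],[-0.7,-3.2,0.15,0,0,-0.157,8.5],[0,0,0,0,0,0,8.5],[0,0,0,0,0,0,8.5]]'
cat >> h.py <<'E'
def ring(p,R,t,c,r=39.,z=10.):
    "centre of a dark ring of radius r about c: template search over the gray image"
    g=cv2.GaussianBlur(cv2.cvtColor(p['frame'],cv2.COLOR_RGB2GRAY),(3,3),0).astype(np.float32)
    a=np.linspace(0,2*np.pi,180,endpoint=False)[:,None];best=None
    from scipy.ndimage import map_coordinates as mc
    def sc(x,y,rr):
        X=np.c_[x+rr*np.cos(a),y+rr*np.sin(a),np.full(180,z)];q=wpix(p,R,t,X);return mc(g,[q[:,1],q[:,0]],order=1,mode='nearest')
    res=[]
    for x in np.arange(c[0]-9,c[0]+9.1,.5):
        for y in np.arange(c[1]-9,c[1]+9.1,.5):
            res.append((np.mean(np.clip((sc(x,y,r-5)+sc(x,y,r+4))/2-sc(x,y,r-.8),-10,40)),x,y))
    return sorted(res)[::-1][:3]
E
python3 - <<'E'
from h import *
t,R,s=pose();p=capture('wrist');save('w5.png',p['frame'])
C=wcloud(p,R,t);P=C[np.isfinite(C[...,0])];plan(531.5,-11.5,33)
k=(np.hypot(P[:,0]-531,P[:,1]+11.5)<46)&(P[:,2]>20)&(P[:,2]<66);print(fitcirc(P[k],31.5,np.array([531.,-11.])),k.sum())
k=(np.hypot(P[:,0]-531,P[:,1]+11.5)<46)&(P[:,2]>78);print('lid',cv2.minAreaRect(P[k][:,:2].astype(np.float32)),np.percentile(P[k][:,2],[50,98]))
for r in(38.,39.): print('rings',r,ring(p,R,t,(491,59),r),ring(p,R,t,(507,-87),r),ring(p,R,t,(530,-12),r))
E
```

```text
time_s: 23.1
tcp_pos: [520.7, 52.6, 232.0]
tool_rot: [-0.327, -3.121, 0.0]
force: [0.2, -0.6, -0.5]
grip_width: 84.9
gripper_force: 0.0
time_s: 23.6
tcp_pos: [531.4, -11.2, 229.9]
tool_rot: [0.155, -3.135, -0.002]
force: [-0.3, -0.1, 1.1]
grip_width: 85.2
gripper_force: 0.0
at [531.6 -10.8 230.3] yaw 1.671 tilt [-0.0022  0.0007] d [-1.000e-01 -7.000e-01 -1.973e+02] tool d cm [-0.03 -0.08 19.73] dyaw 0.000
(array([530.85512033, -11.99144757]), np.float64(0.35147306508310905)) 201
lid ((529.4317626953125, -11.787147521972656), (86.24771881103516, 73.59867095947266), 59.770904541015625) [311.83249841 331.05273085]
rings 38.0 [(np.float32(40.0), np.float64(492.0), np.float64(58.0)), (np.float32(40.0), np.float64(492.0), np.float64(57.5)), (np.float32(40.0), np.float64(491.5), np.float64(58.0))] [(np.float32(40.0), np.float64(508.0), np.float64(-90.0)), (np.float32(40.0), np.float64(507.5), np.float64(-89.5)), (np.float32(40.0), np.float64(507.5), np.float64(-90.0))] [(np.float32(22.414795), np.float64(531.0), np.float64(-12.5)), (np.float32(22.318813), np.float64(531.5), np.float64(-12.5)), (np.float32(22.304264), np.float64(530.5), np.float64(-12.5))]
rings 39.0 [(np.float32(39.19429), np.float64(491.5), np.float64(57.5)), (np.float32(38.614285), np.float64(491.0), np.float64(57.5)), (np.float32(38.150208), np.float64(491.5), np.float64(57.0))] [(np.float32(38.526356), np.float64(507.5), np.float64(-89.5)), (np.float32(37.55798), np.float64(507.5), np.float64(-89.0)), (np.float32(36.52857), np.float64(507.0), np.float64(-89.5))] [(np.float32(21.872599), np.float64(533.0), np.float64(-12.0)), (np.float32(21.790277), np.float64(533.5), np.float64(-12.0)), (np.float32(21.625437), np.float64(533.0), np.float64(-12.5))]
```

View pics/w5.png

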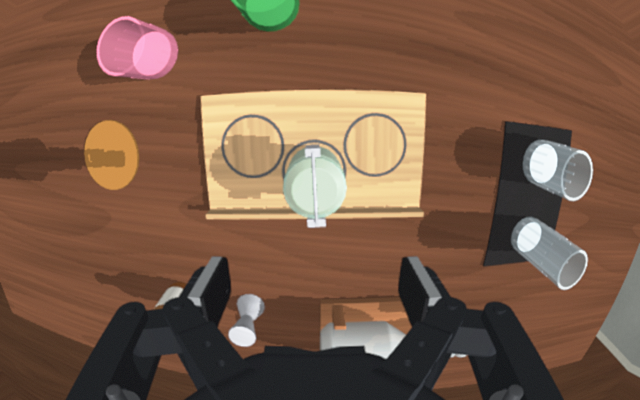

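The rings are at (252,146) and (375,145). Both tumblers stand on the mat, and the jar at (315,185) has its wire square to the fingers. I'll grasp the jar.

```bash
python3 -m crank '[[0,-0.1,4,0,0,0,8.5],[0,0,5,0,0,0,8.5],[0,0,4,0,0,0,8.5],[0,0,3,0,0,0,8.5],[0,0,2,0,0,0,8.5],[0,0,1.4,0,0,0,8.5],[0,0,0,0,0,0,8.5],[0,0,0,0,0,0,8.5]]'
python3 -m crank '[[0,0,0,0,0,0,7.6],[0,0,0,0,0,0,7.1],[0,0,0,0,0,0,6.7],[0,0,0,0,0,0,6.4],[0,0,0,0,0,0,6.0],[0,0,0,0,0,0,5.6],[0,0,0,0,0,0,5.6]]' 30
python3 -m crank '[[0,0,0,0,0,0,5.6],[0,0,0,0,0,0,5.6]]' 45
```

```text
time_s: 24.65
tcp_pos: [533.3, -12.4, 38.1]
tool_rot: [-0.158, 3.136, -0.0]
force: [1.0, -0.1, 0.4]
grip_width: 85.2
gripper_force: 0.0
time_s: 25.52
tcp_pos: [532.9, -11.9, 38.2]
tool_rot: [-0.158, 3.137, 0.003]
force: [-1.1, 3.2, 6.9]
grip_width: 63.2
gripper_force: 31.9
time_s: 25.78
tcp_pos: [532.9, -11.9, 38.3]
tool_rot: [-0.158, 3.137, 0.003]
force: [-1.6, 3.4, 6.9]
grip_width: 63.1
gripper_force: 47.5
```

```bash
python3 -m crank '[[0,0,-0.5,0,0,0,5.5],[0,0,-1.5,0,0,0,5.5],[0,0,-3,0,0,0,5.5],[0,0,-2,0,0,0,5.5],[0,0,-1,0,0,0,5.5],[0,0,0,0,0,0,5.5]]' 
python3 - <<'E'
from h import *
plan(533.5,-300,33)
t,R,s=pose();p=capture('wrist');C=wcloud(p,R,t)
for c in cut_out('coaster',p)[:2]:
    Q=C[c['mask']];Q=Q[np.isfinite(Q[:,0])&(np.abs(Q[:,2]-6)<8)];print(c['p'],c['extent'],cv2.minEnclosingCircle(Q[:,:2].astype(np.float32)),cv2.minAreaRect(Q[:,:2].astype(np.float32)),np.median(Q,0))
E
python3 -m crank '[[0.2,-2,0,0,0,0,5.5],[0.3,-3.5,0,0,0,0,5.5],[0.4,-4.5,0,0,0,0,5.5],[0.5,-4.5,0,0,0,0,5.5],[0.5,-4.5,0,0,0,0,5.5],[0.4,-4.5,0,0,0,0,5.5],[0.3,-3.2,0,0,0,0,5.5],[0.2,-2,0,0,0,0,5.5]]'
python3 -m crank '[[0,0,0,0,0,0,5.5],[0,0,0,0,0,0,5.5]]'
python3 - <<'E'
from h import *
plan(533.5,-300,33)
t,R,s=pose();p=capture('wrist');C=wcloud(p,R,t);save('w6.png',p['frame'])
for c in cut_out('coaster',p)[:2]:
    Q=C[c['mask']];Q=Q[np.isfinite(Q[:,0])&(np.abs(Q[:,2]-6)<5)];print(c['p'],c['extent'],cv2.minEnclosingCircle(Q[:,:2].astype(np.float32)),np.median(Q,0))
    m=cv2.findContours(c['mask'].astype(np.uint8),cv2.RETR_EXTERNAL,cv2.CHAIN_APPROX_NONE)[0][0][:,0]
    q=C[m[:,1],m[:,0]];q=q[np.isfinite(q[:,0])];print(fitcirc(q,50,np.array([533.,-300.])))
E
```

```text
time_s: 26.52
tcp_pos: [533.0, -12.8, 118.0]
tool_rot: [-0.157, 3.136, -0.001]
force: [-0.5, 0.9, -2.2]
grip_width: 63.0
gripper_force: 50.2
at [533.  -12.8 118. ] yaw 1.671 tilt [ 0.0014 -0.0005] d [   0.5 -287.2  -85. ] tool d cm [  2.83 -28.57   8.52] dyaw 0.000
0.96 [60.9, 170.9, 55.1, 88.0] ((532.83349609375, -303.7673645019531), 54.334938049316406) ((531.5787353515625, -303.71856689453125), (99.01801300048828, 107.27339935302734), 10.805185317993164) [ 529.17621286 -294.22126687    7.32055013]
time_s: 27.62
tcp_pos: [532.4, -303.3, 116.4]
tool_rot: [0.154, -3.137, -0.001]
force: [0.9, 0.5, -2.5]
grip_width: 62.7
gripper_force: 50.2
time_s: 27.88
tcp_pos: [532.8, -299.9, 116.8]
tool_rot: [0.158, -3.136, -0.002]
force: [0.7, -0.6, -3.0]
grip_width: 62.7
gripper_force: 50.2
at [ 532.8 -299.9  116.8] yaw 1.671 tilt [-0.0012  0.0015] d [  0.7  -0.1 -83.8] tool d cm [-0.08 -0.03  8.38] dyaw 0.000
0.72 [314.8, 179.1, 117.2, 85.0] ((531.858154296875, -301.0315246582031), 51.234439849853516) [ 510.97196377 -303.77546661    7.13589377]
(array([ 532.16654294, -300.82997379]), np.float64(0.9296349998810598))
```

View pics/w6.png

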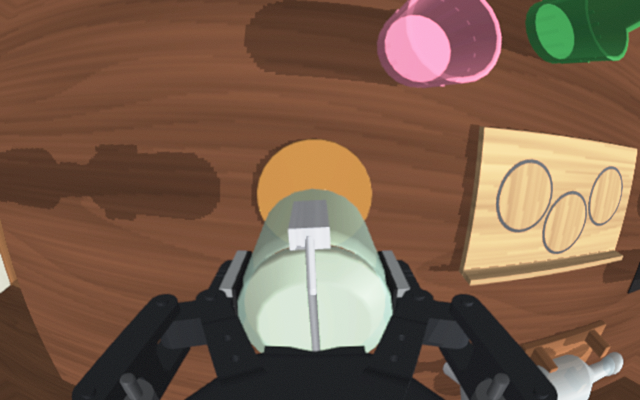

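The jar hangs over the coaster, whose centre is near (315,190), and nothing is close to it. I'll lower it.

```bash
python3 -m crank '[[-0.1,-0.05,1,0,0,0,5.5],[0,0,2,0,0,0,5.5],[0,0,2,0,0,0,5.5],[0,0,1.4,0,0,0,5.5],[0,0,0.8,0,0,0,5.5],[0,0,0.5,0,0,0,5.5],[0,0,0,0,0,0,5.5],[0,0,0,0,0,0,5.5]]'
python3 -m crank '[[0,0,0.2,0,0,0,5.5],[0,0,0.1,0,0,0,5.5],[0,0,0,0,0,0,5.5]]';python3 -m crank '[[0,0,0.1,0,0,0,5.5],[0,0,0,0,0,0,5.5]]'
```

```text
time_s: 28.98
tcp_pos: [534.9, -301.8, 41.0]
tool_rot: [-0.157, 3.137, -0.001]
force: [-0.2, 0.2, -2.4]
grip_width: 62.6
gripper_force: 50.3
time_s: 29.35
tcp_pos: [534.3, -301.3, 37.3]
tool_rot: [0.157, -3.138, -0.0]
force: [0.1, 0.0, -2.1]
grip_width: 62.5
gripper_force: 50.3
time_s: 29.6
tcp_pos: [534.3, -301.3, 36.2]
tool_rot: [0.157, -3.137, -0.0]
force: [-0.3, -0.3, -3.3]
grip_width: 63.1
gripper_force: 50.3
```

```bash
python3 -m crank '[[0,0.1,0.1,0,0,0,5.5],[0,0,0,0,0,0,5.5]]';python3 -m crank '[[0,0,0.1,0,0,0,5.5],[0,0,0,0,0,0,5.5]]';python3 -m crank '[[0,0,0.05,0,0,0,5.5],[0,0,0,0,0,0,5.5]]'
```

```text
time_s: 29.85
tcp_pos: [534.1, -300.2, 35.2]
tool_rot: [0.157, -3.137, -0.0]
force: [0.0, 0.2, -2.2]
grip_width: 62.7
gripper_force: 50.3
time_s: 30.1
tcp_pos: [534.4, -300.4, 34.5]
tool_rot: [-0.157, 3.137, -0.0]
force: [-0.4, 0.4, -1.7]
grip_width: 62.8
gripper_force: 50.3
time_s: 30.35
tcp_pos: [534.4, -300.4, 34.4]
tool_rot: [-0.157, 3.137, -0.0]
force: [-2.0, 1.2, 3.5]
grip_width: 63.0
gripper_force: 50.8
```

```bash
python3 -m crank '[[0,0,0,0,0,0,6.4],[0,0,0,0,0,0,6.8],[0,0,0,0,0,0,7.5],[0,0,0,0,0,0,8.5],[0,0,0,0,0,0,8.5],[0,0,0,0,0,0,8.5],[0,0,-1,0,0,0,8.5]]'
python3 -m crank '[[0,0,-3,0,0,0,8.5],[0,0,-5,0,0,0,8.5],[0,0,-5,0,0,0,8.5],[0,0,-5,0,0,0,8.5],[0,0,-2,0,0,0,8.5],[0,0,0,0,0,0,8.5],[0,0,0,0,0,0,8.5]]'
python3 - <<'E'
from h import *
t,R,s=pose();p=capture('wrist');C=wcloud(p,R,t);save('w7.png',p['frame']);P=C[np.isfinite(C[...,0])]
k=(np.hypot(P[:,0]-533,P[:,1]+300.5)<46)&(P[:,2]>20)&(P[:,2]<62);print('jar',fitcirc(P[k],31.5,np.array([533.,-300.])),k.sum())
for c in cut_out('coaster',p)[:1]:
    m=cv2.findContours(c['mask'].astype(np.uint8),cv2.RETR_EXTERNAL,cv2.CHAIN_APPROX_NONE)[0][0][:,0]
    q=C[m[:,1],m[:,0]];q=q[(np.abs(q[:,2]-5)<8)];print(fitcirc(q,50,np.array([533.,-300.])))
T=capture('top');X=cloud(T).reshape(-1,3)
k=(np.hypot(X[:,0]-534,X[:,1]+300)<46)&(X[:,2]>20)&(X[:,2]<62);print('top jar',fitcirc(X[k],31.5,np.array([533.,-300.])),k.sum())
plan(592,325.5,245,0.101,16)
E
```

```text
time_s: 31.22
tcp_pos: [533.5, -299.8, 43.3]
tool_rot: [0.157, -3.136, -0.002]
force: [0.6, -0.1, 1.0]
grip_width: 84.7
gripper_force: 0.0
time_s: 32.1
tcp_pos: [533.6, -299.9, 242.7]
tool_rot: [0.157, -3.136, -0.002]
force: [0.2, 0.2, -1.4]
grip_width: 85.1
gripper_force: 0.0
jar (array([ 532.55585715, -301.82610007]), np.float64(0.3827568855421468)) 174
(array([ 531.77032943, -300.74614542]), np.float64(1.1377712077616273))
top jar (array([ 534.84107019, -301.0960919 ]), np.float64(0.3328073616142362)) 218
at [ 533.3 -299.7  241.9] yaw 1.671 tilt [-0.0028  0.002 ] d [ 58.7 625.2   3.1] tool d cm [-12.09  61.62  -0.2 ] dyaw -1.570
[-0.76, 3.85, -0.01] turn z 0.098
[-0.37, 3.91, -0.01] turn z 0.098
[0.01, 3.92, -0.01] turn z 0.098
[0.39, 3.9, -0.01] turn z 0.098
[0.77, 3.85, -0.01] turn z 0.098
[1.15, 3.75, -0.01] turn z 0.098
[1.51, 3.62, -0.01] turn z 0.098
[1.86, 3.46, -0.01] turn z 0.098
[2.19, 3.26, -0.01] turn z 0.098
[2.5, 3.03, -0.01] turn z 0.098
[2.78, 2.77, -0.01] turn z 0.098
[3.04, 2.48, -0.01] turn z 0.098
[3.27, 2.17, -0.01] turn z 0.098
[3.46, 1.84, -0.01] turn z 0.098
[3.63, 1.49, -0.01] turn z 0.098
[3.76, 1.13, -0.01] turn z 0.098
```

View pics/w7.png

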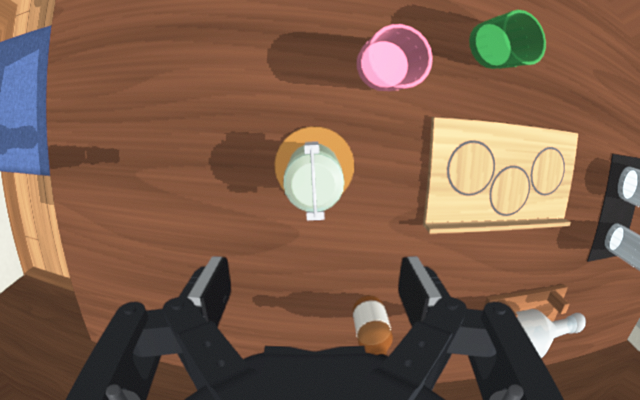

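The jar stands upright and centred on the coaster at (315,170). The low tumbler goes back first, since it has the farther ring.

```bash
python3 -c "
from h import *
plan(478.6,314,235,0.101,16)"
```

```text
at [ 533.3 -299.7  241.9] yaw 1.671 tilt [-0.0028  0.002 ] d [-54.7 613.7  -6.9] tool d cm [-0.7  61.6   0.83] dyaw -1.570
[-0.04, 3.85, 0.05] turn z 0.098
[0.33, 3.84, 0.05] turn z 0.098
[0.71, 3.78, 0.05] turn z 0.098
[1.08, 3.7, 0.05] turn z 0.098
[1.43, 3.57, 0.05] turn z 0.098
[1.78, 3.42, 0.06] turn z 0.098
[2.1, 3.23, 0.06] turn z 0.098
[2.41, 3.0, 0.06] turn z 0.098
[2.69, 2.75, 0.06] turn z 0.098
[2.95, 2.48, 0.06] turn z 0.098
[3.18, 2.18, 0.06] turn z 0.098
[3.37, 1.85, 0.06] turn z 0.098
[3.54, 1.52, 0.06] turn z 0.098
[3.67, 1.16, 0.06] turn z 0.098
[3.77, 0.8, 0.05] turn z 0.098
[3.83, 0.42, 0.05] turn z 0.098
```

```bash
python3 -m crank '[[0,3.8,0.05,0,0,0.098,8.5],[0.3,3.8,0.05,0,0,0.098,8.5],[0.7,3.8,0.05,0,0,0.098,8.5],[1.1,3.7,0.05,0,0,0.098,8.5],[1.4,3.6,0.05,0,0,0.098,8.5],[1.8,3.4,0.05,0,0,0.098,8.5],[2.1,3.2,0.05,0,0,0.098,8.5],[2.4,3.0,0.05,0,0,0.098,8.5]]'
python3 -m crank '[[2.7,2.8,0.05,0,0,0.098,8.5],[2.9,2.5,0.05,0,0,0.098,8.5],[3.2,2.2,0.05,0,0,0.098,8.5],[3.4,1.9,0.05,0,0,0.098,8.5],[3.5,1.5,0.05,0,0,0.098,8.5],[3.7,1.2,0.05,0,0,0.098,8.5],[3.8,0.8,0.05,0,0,0.098,8.5],[3.8,0.4,0.05,0,0,0.098,8.5]]'
python3 -m crank '[[0,0,0,0,0,0,8.5],[0,0,0,0,0,0,8.5]]'
python3 - <<'E'
from h import *
t,R,s=pose();p=capture('wrist');C=wcloud(p,R,t);P=C[np.isfinite(C[...,0])];plan(478.6,314,38,.101)
for nm,c,r,zt,zl in(('low',(478.6,314),33,89,50),('tall',(592,325.5),29,124,90)):
    k=(np.hypot(P[:,0]-c[0],P[:,1]-c[1])<r+10)&(P[:,2]>zl)&(P[:,2]<zt+6);Q=P[k]
    rim=Q[Q[:,2]>zt-5][:,:2].astype(np.float32)
    print(nm,len(Q),np.percentile(Q[:,2],98),cv2.minEnclosingCircle(rim) if len(rim) else'')
E
```

```text
time_s: 33.25
tcp_pos: [505.7, 6.8, 238.6]
tool_rot: [-1.058, -2.956, 0.001]
force: [0.2, 0.5, -0.1]
grip_width: 85.3
gripper_force: 0.0
time_s: 34.25
tcp_pos: [479.1, 314.3, 234.5]
tool_rot: [-2.107, -2.329, 0.003]
force: [0.3, 0.3, -0.3]
grip_width: 84.6
gripper_force: 0.0
time_s: 34.5
tcp_pos: [479.3, 312.8, 234.8]
tool_rot: [-2.103, -2.334, 0.003]
force: [0.1, -0.2, -0.3]
grip_width: 85.0
gripper_force: 0.0
at [479.6 312.5 235.1] yaw 0.103 tilt [-0.0013 -0.0011] d [  -1.     1.5 -197.1] tool d cm [ 0.18 -0.06 19.71] dyaw -0.002
low 1895 91.25985820363324 ((477.43865966796875, 313.7392883300781), 33.28056716918945)
tall 2373 126.08745677778813 ((590.96923828125, 324.6856689453125), 29.46279525756836)
```

```bash
python3 -m crank '[[0.1,-0.1,4,0,0,0,8.5],[0,0,5,0,0,0,8.5],[0,0,4,0,0,0,8.5],[0,0,3,0,0,0,8.5],[0,0,2.3,0,0,0,8.5],[0,0,1.4,0,0,0,8.5],[0,0,0,0,0,0,8.5],[0,0,0,0,0,0,8.5]]'
python3 -m crank '[[0,0,0,0,0,0,7.6],[0,0,0,0,0,0,7.1],[0,0,0,0,0,0,6.8],[0,0,0,0,0,0,6.6],[0,0,0,0,0,0,6.2],[0,0,0,0,0,0,5.8],[0,0,0,0,0,0,5.8]]' 30
python3 -m crank '[[0,0,-0.5,0,0,0,5.5],[0,0,-1.5,0,0,0,5.5],[0,0,-3,0,0,0,5.5],[0,0,-3,0,0,0,5.5],[0,0,-1.5,0,0,0,5.5],[0,0,-0.5,0,0,0,5.5],[0,0,0,0,0,0,5.5],[0,0,0,0,0,0,5.5]]' 45
python3 -c "
from h import *
plan(507.5,-88.8,140,.101,8)"
```

```text
time_s: 35.55
tcp_pos: [479.8, 314.4, 39.8]
tool_rot: [2.104, 2.332, 0.003]
force: [0.2, 0.7, 0.4]
grip_width: 84.8
gripper_force: 0.0
time_s: 36.42
tcp_pos: [478.7, 314.4, 39.0]
tool_rot: [-2.104, -2.333, -0.0]
force: [-1.1, -0.4, 3.3]
grip_width: 64.1
gripper_force: 34.3
time_s: 37.42
tcp_pos: [477.8, 313.7, 137.4]
tool_rot: [-2.104, -2.332, 0.004]
force: [-0.2, 0.0, -3.3]
grip_width: 63.7
gripper_force: 50.7
at [477.8 313.7 137.4] yaw 0.103 tilt [-0.0023 -0.0012] d [  29.7 -402.5    2.6] tool d cm [-40.35  -1.19  -0.22] dyaw -0.002
[-5.04, -0.15, -0.03] turn z 0.000
[-5.04, -0.15, -0.03] turn z 0.000
[-5.04, -0.15, -0.03] turn z 0.000
[-5.04, -0.14, -0.03] turn z 0.000
[-5.04, -0.14, -0.03] turn z 0.000
[-5.04, -0.14, -0.03] turn z 0.000
[-5.04, -0.14, -0.03] turn z 0.000
[-5.04, -0.14, -0.03] turn z 0.000
```

```bash
python3 -m crank '[[-3,-0.1,0,0,0,0,5.5],[-5,-0.15,0,0,0,0,5.5],[-6,-0.15,0,0,0,0,5.5],[-6.1,-0.2,0,0,0,0,5.5],[-6.1,-0.2,0,0,0,0,5.5],[-6.1,-0.2,0,0,0,0,5.5],[-5,-0.1,0,0,0,0,5.5],[-3,-0.1,0,0,0,0,5.5]]'
python3 -m crank '[[0,0,1,0,0,0,5.5],[0,0,2,0,0,0,5.5],[0,0,2,0,0,0,5.5],[0,0,1.5,0,0,0,5.5],[0,0,1.0,0,0,0,5.5],[0,0,0.5,0,0,0,5.5],[0,0,0,0,0,0,5.5],[0,0,0,0,0,0,5.5]]'
python3 - <<'E'
from h import *
plan(507.5,-88.6,45);t,R,s=pose();p=capture('wrist');save('w8.png',p['frame'])
print(ring(p,R,t,(492,58),38.)[:2])
E
```

```text
time_s: 38.42
tcp_pos: [507.8, -90.2, 138.0]
tool_rot: [-2.106, -2.33, 0.001]
force: [-0.5, 0.3, -3.4]
grip_width: 63.9
gripper_force: 50.7
time_s: 39.42
tcp_pos: [509.0, -88.1, 59.5]
tool_rot: [2.103, 2.332, 0.001]
force: [0.4, -0.2, -3.1]
grip_width: 63.6
gripper_force: 50.8
at [509.  -88.1  59.5] yaw 0.103 tilt [ 0.0013 -0.0004] d [ -1.5  -0.5 -14.5] tool d cm [-0.04 -0.15  1.45] dyaw 0.000
[(np.float32(23.412323), np.float64(491.5), np.float64(57.0)), (np.float32(23.398632), np.float64(491.5), np.float64(57.5))]
```

View pics/w8.png

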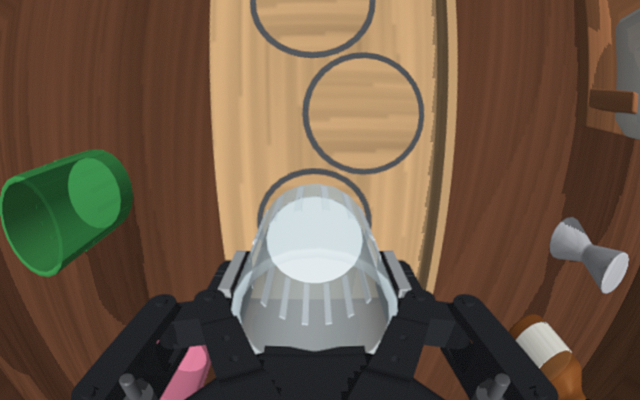

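The tumbler's base is in line with the ring, both near column 314. I'll lower it.

```bash
python3 -m crank '[[0,-0.1,0.5,0,0,0,5.5],[0,0,0.4,0,0,0,5.5],[0,0,0.2,0,0,0,5.5],[0,0,0.1,0,0,0,5.5],[0,0,0,0,0,0,5.5]]'
python3 -m crank '[[0,0,0.1,0,0,0,5.5],[0,0,0,0,0,0,5.5]]'; python3 -m crank '[[0,0,0.1,0,0,0,5.5],[0,0,0,0,0,0,5.5]]'
```

```text
time_s: 40.1
tcp_pos: [507.3, -87.9, 46.7]
tool_rot: [-2.104, -2.333, 0.0]
force: [0.4, -0.4, -3.0]
grip_width: 63.5
gripper_force: 50.8
time_s: 40.35
tcp_pos: [507.3, -87.9, 45.8]
tool_rot: [2.104, 2.333, 0.0]
force: [-0.2, 0.1, -2.9]
grip_width: 64.1
gripper_force: 50.8
time_s: 40.6
tcp_pos: [507.5, -88.0, 45.1]
tool_rot: [2.104, 2.333, 0.0]
force: [-0.2, -0.5, -1.7]
grip_width: 64.0
gripper_force: 50.8
```

```bash
python3 -m crank '[[0,0,0.05,0,0,0,5.5],[0,0,0,0,0,0,5.5]]'
python3 -m crank '[[0,0,0,0,0,0,6.4],[0,0,0,0,0,0,6.8],[0,0,0,0,0,0,7.5],[0,0,0,0,0,0,8.5],[0,0,0,0,0,0,8.5],[0,0,0,0,0,0,8.5],[0,0,-1,0,0,0,8.5]]'
python3 -m crank '[[0,0,-3,0,0,0,8.5],[0,0,-5,0,0,0,8.5],[0,0,-5,0,0,0,8.5],[0,0,-5,0,0,0,8.5],[0,0,-1,0,0,0,8.5],[0,0,0,0,0,0,8.5],[0,0,0,0,0,0,8.5]]'
python3 - <<'E'
from h import *
t,R,s=pose();p=capture('wrist');C=wcloud(p,R,t);P=C[np.isfinite(C[...,0])]
c,r,zt=(507,-88.5),33,95
k=(np.hypot(P[:,0]-c[0],P[:,1]-c[1])<r+10)&(P[:,2]>zt-5)&(P[:,2]<zt+6);print('low',cv2.minEnclosingCircle(P[k][:,:2].astype(np.float32)))
plan(592,325.5,240,.101)
E
```

```text
time_s: 40.85
tcp_pos: [507.5, -88.0, 45.0]
tool_rot: [2.104, 2.333, 0.0]
force: [-3.0, 1.0, 5.2]
grip_width: 63.9
gripper_force: 51.4
time_s: 41.72
tcp_pos: [506.4, -87.7, 53.9]
tool_rot: [-2.103, -2.331, 0.001]
force: [0.8, -0.3, -0.3]
grip_width: 84.9
gripper_force: 0.0
time_s: 42.6
tcp_pos: [506.0, -87.6, 242.5]
tool_rot: [-2.102, -2.33, 0.002]
force: [0.1, 0.9, -0.3]
grip_width: 85.1
gripper_force: 0.0
low ((506.16961669921875, -88.84080505371094), 33.399017333984375)
at [505.9 -87.5 242.2] yaw 0.103 tilt [-0.0038  0.0012] d [ 86.1 413.   -2.2] tool d cm [40.2  12.81  0.24] dyaw -0.002
```

```bash
python3 -m crank '[[3,1,0,0,0,0,8.5],[5,1.6,0,0,0,0,8.5],[6,1.9,0,0,0,0,8.5],[6.1,1.9,0,0,0,0,8.5],[6.1,1.9,0,0,0,0,8.5],[6,1.9,0,0,0,0,8.5],[5,1.6,0,0,0,0,8.5],[3,1,0,0,0,0,8.5]]'
python3 -m crank '[[0,0,2,0,0,0,8.5],[0,0,2,0,0,0,8.5],[0,0,0,0,0,0,8.5],[0,0,0,0,0,0,8.5]]'
python3 - <<'E'
from h import *
t,R,s=pose();p=capture('wrist');C=wcloud(p,R,t);P=C[np.isfinite(C[...,0])];plan(592,325.4,76)
c,r,zt=(592,325.5),29,124
k=(np.hypot(P[:,0]-c[0],P[:,1]-c[1])<r+10)&(P[:,2]>zt-5)&(P[:,2]<zt+6);print('tall',cv2.minEnclosingCircle(P[k][:,:2].astype(np.float32)))
E
```

```text
time_s: 43.65
tcp_pos: [591.6, 323.8, 241.6]
tool_rot: [-2.1, -2.334, 0.005]
force: [0.0, -0.2, 1.0]
grip_width: 85.2
gripper_force: 0.0
time_s: 44.15
tcp_pos: [592.3, 321.3, 203.8]
tool_rot: [-2.104, -2.332, 0.002]
force: [0.4, -0.2, 1.0]
grip_width: 84.9
gripper_force: 0.0
at [592.8 321.4 204.6] yaw 0.103 tilt [0.0003 0.0002] d [  -0.8    4.  -128.6] tool d cm [ 0.4  -0.05 12.86] dyaw 0.000
tall ((591.3626098632812, 325.0354309082031), 29.242055892944336)
```

```bash
python3 -m crank '[[0.4,-0.1,1,0,0,0,8.5],[0,0,3.5,0,0,0,8.5],[0,0,3.5,0,0,0,8.5],[0,0,2.5,0,0,0,8.5],[0,0,1.5,0,0,0,8.5],[0,0,0.7,0,0,0,8.5],[0,0,0,0,0,0,8.5],[0,0,0,0,0,0,8.5]]'
python3 -m crank '[[0,0,0,0,0,0,7.0],[0,0,0,0,0,0,6.4],[0,0,0,0,0,0,6.1],[0,0,0,0,0,0,5.9],[0,0,0,0,0,0,5.7],[0,0,0,0,0,0,5.3],[0,0,0,0,0,0,5.0],[0,0,0,0,0,0,5.0]]' 30
python3 -m crank '[[0,0,-0.5,0,0,0,5],[0,0,-1.5,0,0,0,5],[0,0,-3,0,0,0,5],[0,0,-2,0,0,0,5],[0,0,-1,0,0,0,5],[0,0,0,0,0,0,5],[0,0,0,0,0,0,5]]' 45
python3 -c "
from h import *
plan(492,58,160)"
```

```text
time_s: 45.2
tcp_pos: [592.1, 325.8, 78.6]
tool_rot: [2.103, 2.332, 0.003]
force: [-0.1, 0.2, 0.2]
grip_width: 85.0
gripper_force: 0.0
time_s: 46.2
tcp_pos: [592.1, 325.6, 78.0]
tool_rot: [2.103, 2.332, 0.003]
force: [3.2, 1.0, 5.7]
grip_width: 57.9
gripper_force: 32.6
time_s: 47.08
tcp_pos: [590.3, 325.0, 156.1]
tool_rot: [-2.103, -2.332, 0.003]
force: [-0.7, 0.3, -2.9]
grip_width: 57.7
gripper_force: 48.9
at [590.3 325.  156.1] yaw 0.103 tilt [-0.0021 -0.0009] d [ -98.3 -267.     3.9] tool d cm [-25.55 -12.53  -0.35] dyaw 0.000
```

```bash
python3 -m crank '[[-2,-1,0,0,0,0,5],[-3,-1.5,0,0,0,0,5],[-4,-2,0,0,0,0,5],[-4.1,-2,0,0,0,0,5],[-4.1,-2,0,0,0,0,5],[-4,-2,0,0,0,0,5],[-2.8,-1.4,0,0,0,0,5],[-1.5,-0.6,0,0,0,0,5]]'
python3 -m crank '[[0,0,1,0,0,0,5],[0,0,2,0,0,0,5],[0,0,1.6,0,0,0,5],[0,0,1.0,0,0,0,5],[0,0,0.5,0,0,0,5],[0,0,0,0,0,0,5],[0,0,0,0,0,0,5]]'
python3 - <<'E'
from h import *
plan(492.2,58,84);t,R,s=pose();p=capture('wrist');save('w9.png',p['frame'])
E
```

```text
time_s: 48.08
tcp_pos: [491.5, 57.7, 156.4]
tool_rot: [-2.105, -2.33, 0.002]
force: [-1.0, 0.2, -3.5]
grip_width: 57.7
gripper_force: 49.1
time_s: 48.95
tcp_pos: [493.7, 58.9, 96.9]
tool_rot: [2.103, 2.332, 0.001]
force: [0.5, -0.9, -3.1]
grip_width: 57.6
gripper_force: 49.0
at [493.7  58.9  96.9] yaw 0.103 tilt [0.0013 0.    ] d [ -1.5  -0.9 -12.9] tool d cm [-0.07 -0.16  1.29] dyaw 0.000
```

View pics/w9.png

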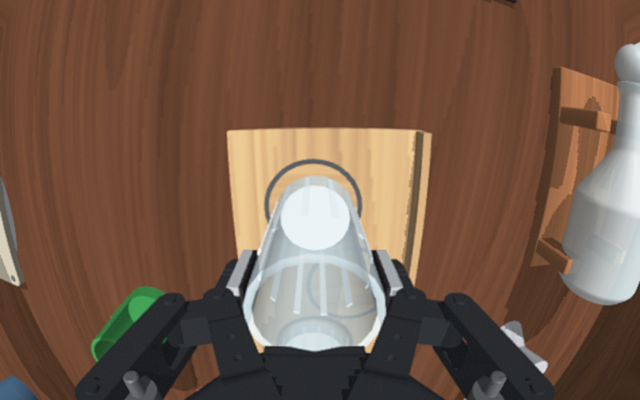

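The base (315,217) sits over the ring, which is centred near column 313. I'll lower it.

```bash
python3 -m crank '[[-0.1,-0.15,0.4,0,0,0,5],[0,0,0.3,0,0,0,5],[0,0,0.2,0,0,0,5],[0,0,0.1,0,0,0,5],[0,0,0,0,0,0,5]]'
python3 -m crank '[[0,0,0.1,0,0,0,5],[0,0,0,0,0,0,5]]'; python3 -m crank '[[0,0,0.1,0,0,0,5],[0,0,0,0,0,0,5]]'
```

```text
time_s: 49.62
tcp_pos: [491.6, 57.7, 86.2]
tool_rot: [-2.104, -2.333, 0.0]
force: [0.0, -0.4, -2.9]
grip_width: 57.4
gripper_force: 49.1
time_s: 49.88
tcp_pos: [491.6, 57.7, 85.3]
tool_rot: [-2.104, -2.333, 0.0]
force: [0.2, -0.4, -3.1]
grip_width: 57.5
gripper_force: 49.1
time_s: 50.12
tcp_pos: [491.6, 57.7, 84.2]
tool_rot: [-2.104, -2.333, 0.0]
force: [-0.1, -1.3, -3.2]
grip_width: 57.3
gripper_force: 49.1
```

```bash
python3 -m crank '[[0,0,0.05,0,0,0,5],[0,0,0,0,0,0,5]]';python3 -m crank '[[0,0,0.05,0,0,0,5],[0,0,0,0,0,0,5]]'
```

```text
time_s: 50.38
tcp_pos: [491.7, 57.7, 84.1]
tool_rot: [2.104, 2.333, 0.0]
force: [-0.8, 1.9, -0.9]
grip_width: 57.5
gripper_force: 49.3
time_s: 50.62
tcp_pos: [491.8, 57.7, 84.0]
tool_rot: [2.104, 2.333, 0.0]
force: [-2.2, -0.5, 5.6]
grip_width: 57.5
gripper_force: 49.6
```

```bash
python3 -m crank '[[0,0,0,0,0,0,5.7],[0,0,0,0,0,0,6.2],[0,0,0,0,0,0,7],[0,0,0,0,0,0,8.5],[0,0,0,0,0,0,8.5],[0,0,0,0,0,0,8.5],[0,0,-1,0,0,0,8.5]]'
python3 -m crank '[[0,0,-3,0,0,0,8.5],[0,0,-5,0,0,0,8.5],[0,0,-5,0,0,0,8.5],[0,0,-4,0,0,0,8.5],[-4,-4,-2,0,0,0,8.5],[-4,-4,0,0,0,0,8.5],[0,0,0,0,0,0,8.5],[0,0,0,0,0,0,8.5]]'
python3 - <<'E'
from h import *
t,R,s=pose();p=capture('wrist');save('w10.png',p['frame']);C=wcloud(p,R,t);P=C[np.isfinite(C[...,0])];print(t)
for nm,c,r,zt in(('low',(507,-88.5),33,95),('tall',(492,58),29,130)):
    k=(np.hypot(P[:,0]-c[0],P[:,1]-c[1])<r+10)&(P[:,2]>zt-5)&(P[:,2]<zt+6);print(nm,cv2.minEnclosingCircle(P[k][:,:2].astype(np.float32)) if k.sum() else 0)
print(ring(p,R,t,(492,58),38.)[:2],ring(p,R,t,(507,-89),38.)[:2])
E
```

```text
time_s: 51.5
tcp_pos: [490.7, 57.7, 92.9]
tool_rot: [-2.103, -2.332, 0.002]
force: [-0.5, 0.1, -0.2]
grip_width: 84.9
gripper_force: 0.0
time_s: 52.5
tcp_pos: [420.5, -30.2, 283.9]
tool_rot: [2.104, 2.331, 0.002]
force: [-0.2, -0.1, -0.4]
grip_width: 85.0
gripper_force: 0.0
[420.51837442 -30.17801132 283.9252081 ]
low ((505.8984069824219, -88.9085922241211), 33.72464370727539)
tall ((490.8538513183594, 56.73313903808594), 29.177152633666992)
[(np.float32(27.352219), np.float64(491.0), np.float64(57.0)), (np.float32(27.274805), np.float64(491.0), np.float64(56.5))] [(np.float32(31.364), np.float64(506.5), np.float64(-89.5)), (np.float32(31.363909), np.float64(507.0), np.float64(-89.0))]
```

View pics/w10.png

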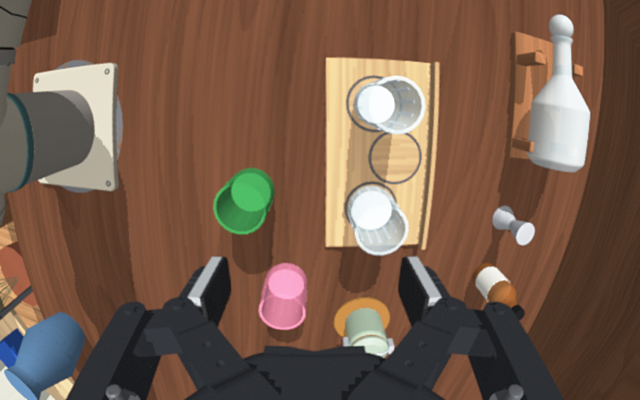

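The tall tumbler at (377,103) and the low one at (372,207) are upright in their own rings, within about 1 mm of centre. The jar stands on the coaster at (362,325), and the arm is clear of everything.

```bash
python3 -c "
from rig import *
print(finish_job())"
```

```text
the job is handed in; nothing more can be done
None
```

The job is done and handed in at about 52 s: both tumblers are upright in their original rings, the jar is centred on the ochre coaster (both within about 1.5 mm), and nothing else was touched.

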